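# Clamp the bar in the welding jig, latch by latch

### The job

Clamp the yellow flat bar in the welding jig by pressing its three push-down latches fully home onto the bar, one after the other: first the one with the round pad, then the one with the wide rectangular pad, last the one with the narrow pad. Each must be fully down before you press the next. Only press: do not pick anything up, do not shift the bar in its bed, and leave the nut, the gas cups and the magnet holder around the jig where they are.

Things in the scene. Friction and masses are not known exactly. Their poses are not given: they have to be found in the camera images.
- jig: fixed welding jig: dark plate 156 x 330 x 12 mm, origin at the centre of its underside, y along its length. Latch pivots stand at x = +45 mm, y = -80, 0, +80 mm, 42 mm above the table; which latch stands where changes. The arms reach from the pivots to the jig's -x (the robot's side), over the bar.
- round_pad (a point): centre of the top face of the press pad at the end of the plain steel latch arm whose pad is a round disc, 40 mm across. It lies 80 mm along the arm from the pivot and 6 mm above the pivot line: about 82 mm above the table when raised, 48 mm when pressed home, moving up to 11 mm to the jig's -x on the way.
- round_latch (a joint): angle of the round latch arm in rad: 0 = fully raised (0.45 rad above level), grows as it is pressed down, about 0.45 = arm level and its rubber foot firmly on the bar (the bar stops it there). It starts at 0 to 0.08. About 4 N downward on the pad moves it, and it stays where it is left (stiff pivot, no spring).
- wide_pad (a point): centre of the top face of the press pad at the end of the plain steel latch arm whose pad is a wide rectangle, 54 mm across the arm by 30 mm along it. It lies 80 mm along the arm from the pivot and 6 mm above the pivot line: about 82 mm above the table when raised, 48 mm when pressed home, moving up to 11 mm to the jig's -x on the way.
- wide_latch (a joint): angle of the wide latch arm in rad: 0 = fully raised (0.45 rad above level), grows as it is pressed down, about 0.45 = arm level and its rubber foot firmly on the bar (the bar stops it there). It starts at 0 to 0.08. About 4 N downward on the pad moves it, and it stays where it is left (stiff pivot, no spring).
- narrow_pad (a point): centre of the top face of the press pad at the end of the plain steel latch arm whose pad is a narrow strip, 16 mm across the arm by 40 mm along it (hardly wider than the arm itself). It lies 80 mm along the arm from the pivot and 6 mm above the pivot line: about 82 mm above the table when raised, 48 mm when pressed home, moving up to 11 mm to the jig's -x on the way.
- narrow_latch (a joint): angle of the narrow latch arm in rad: 0 = fully raised (0.45 rad above level), grows as it is pressed down, about 0.45 = arm level and its rubber foot firmly on the bar (the bar stops it there). It starts at 0 to 0.08. About 4 N downward on the pad moves it, and it stays where it is left (stiff pivot, no spring).
- bar_center (a point): centre of the loose yellow flat bar, 32 x 290 x 6 mm, lying along the jig's y in its 34 mm wide bed under the three pads; only to be clamped
- nut_center (a point): centre of a loose steel hexagon nut, 23 x 27 x 12 mm, standing on the jig plate between two latch arms; leave it
- short_cup_center (a point): centre of a loose pink ceramic gas cup, 21 mm dia. x 26 mm, standing on the jig plate between two latch arms; leave it
- tall_cup_center (a point): centre of a loose pink ceramic gas cup, 17 mm dia. x 48 mm, standing on the table on the near side of the jig; leave it
- magnet_center (a point): centre of a loose red three-cornered magnet holder, 58 x 100 x 20 mm, lying on the table on the near side of the jig; leave it

How it is judged:
By the outcome, as a careful person would: the job done as asked, in the order asked, and still so for the second after the job is handed in, with the robot touching nothing.
It also fails if it takes over 45 s, if anything falls off the work surface, if the arm or the gripper's body presses on something with over 40 N, if the wrist force passes 120 N, or if a joint passes its speed limit or range.

### The arm

A 6-joint arm with a two-finger parallel gripper is mounted at the origin on a cart in front of the work surface, level with it; the furniture and walls round the work are solid. World frame = base frame: x ahead of the robot, y to its left, z up, the work surface at z = 0. Lengths are in mm, angles in rad, forces in N, time in s.
With the tool pointing down it reaches from about 350 to 875 mm from the base axis. Payload 4.2 kg.
Tool frame: the origin (TCP) lies midway between the tips of the shut fingers; the grasp point (between the pads) lies 19 mm behind it (arm.tcp_to_grasp is the distance from the TCP to the grasp point, in mm); z points along the fingers, y is the line along which they close (so a half turn about z gives the same grasp; the last joint's range is limited). The gripper opens to 85 mm and grips with 20 to 120 N. Pads are 22 mm wide; open, the fingers measure 114 mm over their backs; the gripper's body (76 mm by 85 mm) begins 54 mm behind the grasp point. The pads swing forward as they close: fully open they stand 13 mm farther back than shut.
Start: joints at [-0.901, 0.385, 0.008, 0, -1.194, -0.259], TCP at [249.602, -572.973, 231.312] pointing down, gripper open.
Joint ranges: [-3.14, 3.14], [-1.21, 2.06], [-1.07, 1.41], [-3.16, 2.05], [-2.99, -0.16], [-3.1, 3.1]. Speed limits (rad/s): [2.79, 2.79, 3.14, 3.14, 3.14, 3.14].

### API

Orientations are given as a unit quaternion [x, y, z, w].
In Python, from bench import arm gives the robot as it stands.
- The arm moves only by the tool arm_command, never from a script. Its argument "rows" is a list of rows, each a list of 2 entries, a list of its own where there are three numbers: the shift along the tool's x, y, z as a fraction of full scale, then the turn, a rotation vector about the tool's x, y, z as a fraction of full scale. In form: [[[x, y, z], [wx, wy, wz]], ...]. A call has 1 to 5 rows; each row is the pose to reach, as a shift and turn from the pose commanded when the call began, along the tool's axes at that moment, turning the shorter way round; what a row does not reach only later rows make up. Full scale, the value 1, is 0.25 m for a shift and 180 degrees for a turn. A row lasts 1/10 s, in which the tool goes at most 50 mm and 8.59 degrees, less where a joint would pass 70% of its speed; a pose out of reach is approached as far as the arm can. A call with a number of a shift or a turn outside -1 to 1 is refused whole. A call with a gripper value outside its range is refused whole. "grip" is the opening, from 0 (shut) to 1 (fully open), set as the call begins (left out, the last holds). The fingers move at their own pace and stop on an object; the grip force is fixed at half the most. Time passes only in rows, so rows that repeat a pose let the fingers close. It gives the time, the measured TCP pose, the force, the opening and the grip force at its end, in the units of the state.
- arm.read_state(): the state, without advancing time (a new reading comes with each control period).
- arm.get_image(name): name is "scene" or "top" or "wrist"; returns (picture, depth): 420x560x3 uint8, blue, green, red; 420x560 float32, mm along the optical axis (not along the pixel's ray), 0 where there is no reading.
- arm.camera_info(name): a dict with "fx", "fy", "cx", "cy" (pixels), "extrinsics" (4x4, takes a point from camera to world coordinates). Camera axes: x right, y down, z forward; pixel columns grow to the right and rows downward; lengths in mm; the calibration is good to about 2 mm. A picture is of the moment at which its call begins: read the wrist's pose just before it. camera_info takes no time and is no camera call; for the wrist camera it gives the pose at the moment of the call.
- arm.job_done(): hands the job in; it is judged then, once.
Trained networks look in the newest picture that a camera, given by its name, has taken for a name from the list of things; names that differ only in an ending like _2 or _b are one class to them, and where a whole thing is asked for, a point or a joint stands for the part that bears it (a point fixed in the world has none). Each returns a list of dicts, best first, with "score" (0 to 1); they miss things now and then, are a little off and sometimes report something else, mostly with a low value. They report only what shows in the picture. A call takes as long as a camera call.
- arm.spot_in(camera, query): "position" ([column, row] in pixels, amid what is visible of it).
The state is a dict: "clock": time; "joints": joint angles; "joint_vel": joint speeds; "joint_efforts": joint torques, N m; "position": TCP position; "ee_rot": TCP orientation; "contact_force": force on the tool from outside, world axes, zero at the start; "wrist_torque": the same for the moment, N m; "gripper_width": finger opening in mm; "grasp_force": force on a finger pad.
Only numpy, scipy, OpenCV 4.12 (cv2) and the standard library are available. Lean on these libraries where they do the work, as an engineer would, in place of code of your own. Each camera call takes 0.05 s, during which the arm holds its last target. There are 200 camera calls.

## Working session

There is one attempt and no reset: what is moved stays moved. The work goes in short steps, Python scripts to look and compute and a tool call to move; the robot and the scene stay as the last step left them, time stands still between calls to the robot, and variables do not carry over. Pictures are saved under pics/ and viewed, at most 10 in all, crops included, and the job is handed in when it is done.

Besides the shell and the picture viewer there is one more tool, called after "Request:" as a command line: name --argument value ..., lists and objects as JSON in quotes. arm_command: Moves the arm, as the interface text tells. Shift numbers are shares of 0.25 m and turn numbers shares of 180 degrees, none past 1 either way. Its arguments: {"type":"object","properties":{"rows":{"type":"array","items":{"type":"array"}},"grip":{"type":"number"}},"required":["rows"]}

```bash
mkdir -p pics; cat > h.py <<'E'
from bench import arm
import numpy as np, cv2
from scipy.spatial.transform import Rotation as R
def world(cam,px,d,ci=None):
    ci=ci or arm.camera_info(cam)
    p=np.array([(px[0]-ci['cx'])/ci['fx']*d,(px[1]-ci['cy'])/ci['fy']*d,d,1])
    return (np.array(ci['extrinsics'])@p)[:3]
E
python3 - <<'E'
from h import *
s=arm.read_state(); print(s['clock'],s['position'],s['ee_rot'])
for c in ['top','scene']:
    im,d=arm.get_image(c); cv2.imwrite(f'pics/{c}1.png',im); np.save(f'pics/{c}1.npy',d)
    for q in ['round_pad','wide_pad','narrow_pad','nut_center','short_cup_center','tall_cup_center','magnet_center','bar_center','jig']:
        for r in arm.spot_in(c,q)[:2]:
            u,v=r['position']; dd=np.median(d[int(v)-1:int(v)+2,int(u)-1:int(u)+2])
            print(c,q,round(r['score'],2),np.round([u,v]),np.round(world(c,(u,v),dd)))
E
```

```text
0.0 [ 249.38191148 -572.45290576  230.21014648] [-2.03884951e-01  9.78994234e-01  1.07012734e-03 -2.68121971e-04]
top round_pad 0.79 [354. 208.] [ 532. -195.   84.]
top wide_pad 0.87 [284. 202.] [547. -35.  76.]
top wide_pad 0.65 [284. 244.] [453. -38.  41.]
top narrow_pad 0.81 [318. 197.] [ 563. -116.   61.]
top nut_center 0.41 [332. 188.] [ 596. -155.   14.]
top short_cup_center 0.44 [304. 198.] [566. -84.  26.]
top magnet_center 0.94 [357. 254.] [ 433. -212.   18.]
top bar_center 0.79 [315. 216.] [ 525. -111.   19.]
top bar_center 0.46 [317. 199.] [ 567. -116.   15.]
top jig 0.62 [314. 198.] [ 571. -110.   14.]
top jig 0.31 [285. 241.] [464. -40.   1.]
scene round_pad 0.67 [312. 286.] [ 544. -200.   77.]
scene wide_pad 0.96 [286. 206.] [542. -44.  78.]
scene narrow_pad 0.94 [303. 243.] [ 553. -119.   72.]
scene nut_center 0.61 [328. 272.] [ 591. -158.   13.]
scene short_cup_center 0.45 [304. 232.] [569. -81.  37.]
scene short_cup_center 0.16 [310. 289.] [ 538. -206.   81.]
scene magnet_center 0.59 [244. 325.] [ 424. -217.   19.]
scene bar_center 0.69 [288. 272.] [ 521. -142.   18.]
scene bar_center 0.44 [327. 271.] [ 591. -157.   13.]
scene jig 0.88 [312. 281.] [ 547. -192.   77.]
```

```bash
python3 - <<'E'
import cv2,numpy as np
a=cv2.imread('pics/top1.png')[140:290,220:420]
b=cv2.imread('pics/scene1.png')[150:370,180:420]
cv2.imwrite('pics/a.png',cv2.resize(a,None,fx=4,fy=4,interpolation=2)); cv2.imwrite('pics/b.png',cv2.resize(b,None,fx=2.7,fy=2.7,interpolation=2))
E
```

```text
(no output)
```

View pics/a.png

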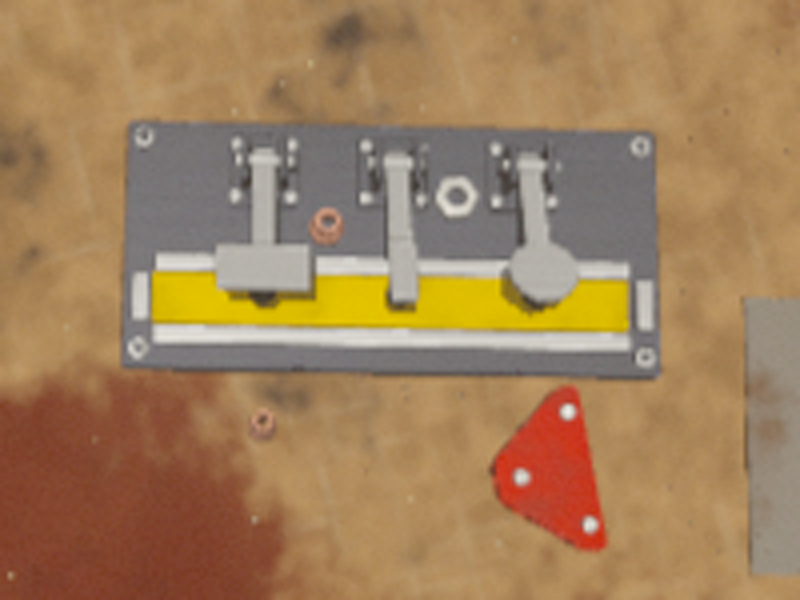

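View pics/b.png

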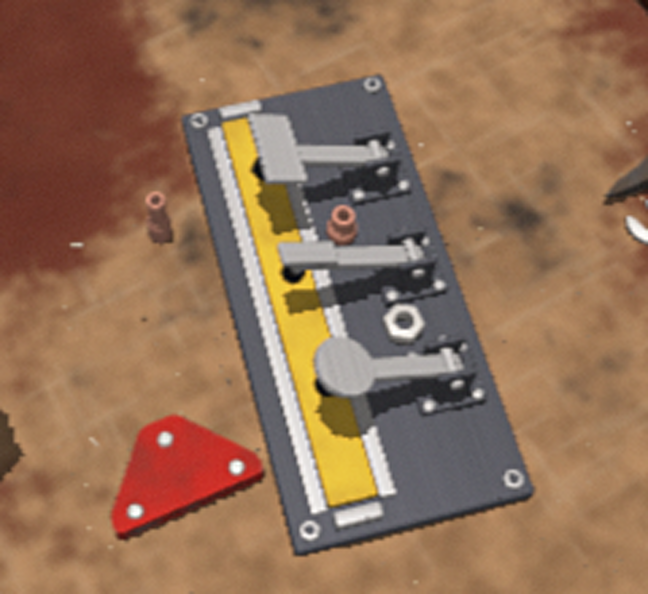

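Top view: wide pad at about (286,207), narrow at (320,208) and round at (355,208), with the nut and short cup between the arms. The magnet and tall cup are on the near side. Next I'll get the pads' 3D positions from depth.

```bash
python3 - <<'E'
from h import *
for c in ['top','scene']:
    d=np.load(f'pics/{c}1.npy'); ci=arm.camera_info(c)
    v,u=np.mgrid[0:420,0:560]
    P=np.stack([(u-ci['cx'])/ci['fx']*d,(v-ci['cy'])/ci['fy']*d,d,np.ones_like(d)],-1)@np.array(ci['extrinsics']).T
    P=P[...,:3].reshape(-1,3)
    J=P[(P[:,0]>450)&(P[:,0]<680)&(P[:,1]>-300)&(P[:,1]<80)]
    for n,y0 in [('wide',-38),('narrow',-117),('round',-197)]:
        Q=J[(abs(J[:,1]-y0)<34)&(J[:,2]>50)]
        tip=Q[:,0].min(); 
        E=Q[(Q[:,0]<tip+(30 if n=='wide' else 40))]
        print(c,n,'x',Q[:,0].min().round(),Q[:,0].max().round(),'pad mean',E.mean(0).round(1),'yr',E[:,1].min().round(),E[:,1].max().round(),'zmax',E[:,2].max().round(),len(E))
    p=J[(J[:,2]>8)&(J[:,2]<16)]; r=cv2.minAreaRect(p[:,:2].astype(np.float32)); print(c,'plate',r)
s=arm.read_state(); Rm=R.from_quat(s['ee_rot']).as_matrix()
print(Rm.round(3)); 
E
```

```text
top wide x 450.0 620.0 pad mean [453.9 -39.7  50.9] yr -43.0 -34.0 zmax 51.0 5
top narrow x 518.0 621.0 pad mean [ 535.1 -117.1   78.7] yr -126.0 -110.0 zmax 88.0 120
top round x 518.0 620.0 pad mean [ 535.3 -197.1   81. ] yr -218.0 -178.0 zmax 92.0 230
top plate ((548.8438110351562, -122.24845886230469), (191.46266174316406, 339.3812255859375), 1.3744474649429321)
scene wide x 451.0 620.0 pad mean [452.3 -39.2  50.7] yr -46.0 -36.0 zmax 52.0 3
scene narrow x 517.0 619.0 pad mean [ 534.6 -120.2   74.1] yr -127.0 -109.0 zmax 88.0 272
scene round x 517.0 620.0 pad mean [ 534.8 -199.5   79.9] yr -218.0 -179.0 zmax 90.0 433
scene plate ((545.7533569335938, -118.18360900878906), (331.3359069824219, 190.4042510986328), 89.52266693115234)
[[-0.917 -0.399  0.   ]
 [-0.399  0.917  0.   ]
 [-0.     0.    -1.   ]]
```

Request:
arm_command --rows '[[[-0.165,0.092,0],[0,0,0.03]],[[-0.33,0.184,0],[0,0,0.06]],[[-0.495,0.276,0],[0,0,0.09]],[[-0.66,0.368,0],[0,0,0.12]],[[-0.824,0.46,0],[0,0,0.1306]]]' --grip 0

```text
clock: 1.5
position: [393.4, -383.8, 231.6]
ee_rot: [0.001, 1.0, -0.0, 0.0]
contact_force: [1.6, 0.2, -0.1]
gripper_width: 12.2
grasp_force: 0.0
```

Request:
arm_command --rows '[[[-0.14,0.18,0],[0,0,0]],[[-0.28,0.37,0.05],[0,0,0]],[[-0.42,0.56,0.1],[0,0,0]],[[-0.56,0.744,0.2],[0,0,0]],[[-0.56,0.744,0.36],[0,0,0]]]' --grip 0

```text
clock: 2.0
position: [531.7, -204.4, 157.1]
ee_rot: [-0.002, 1.0, -0.001, 0.005]
contact_force: [0.2, -0.3, 1.0]
gripper_width: -0.3
grasp_force: 0.0
```

Request:
arm_command --rows '[[[0,0,0],[0,0,0]],[[0,0,0],[0,0,0]]]'

```text
clock: 2.2
position: [527.1, -205.9, 153.4]
ee_rot: [-0.001, 1.0, -0.0, -0.001]
contact_force: [0.4, -0.8, 0.8]
gripper_width: 0.2
grasp_force: 0.0
```

```bash
python3 - <<'E'
from h import *
im,d=arm.get_image('wrist'); cv2.imwrite('pics/w1.png',im)
s=arm.read_state();print(s['clock'],s['position'],s['contact_force'],s['gripper_width'])
E
```

```text
2.25 [ 527.46818767 -206.71690925  154.64915387] [ 0.71819608 -0.4498124   0.76052216] -0.19512367739577113
```

View pics/w1.png

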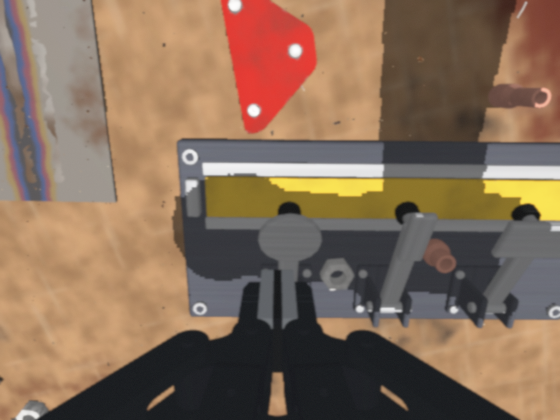

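Wrist view: the fingers are nearly over the round pad (pad at 290,240), shut, with a clear way down.

Request:
arm_command --rows '[[[-0.028,0.032,0.08],[0,0,0]],[[-0.028,0.032,0.16],[0,0,0]],[[-0.028,0.032,0.22],[0,0,0]],[[-0.028,0.032,0.25],[0,0,0]],[[-0.028,0.032,0.28],[0,0,0]]]'

```text
clock: 2.75
position: [534.7, -199.4, 85.1]
ee_rot: [0.0, 1.0, -0.0, 0.001]
contact_force: [-0.3, -0.2, 1.9]
gripper_width: -0.2
grasp_force: 1.2
```

Request:
arm_command --rows '[[[0,0,0.03],[0,0,0]],[[0,0,0.06],[0,0,0]],[[0,0,0.09],[0,0,0]],[[0,0,0.11],[0,0,0]],[[0,0,0.11],[0,0,0]]]'

```text
clock: 3.25
position: [533.7, -198.3, 55.5]
ee_rot: [-0.0, 1.0, 0.0, -0.0]
contact_force: [-0.5, -0.0, -0.1]
gripper_width: -0.1
grasp_force: 0.0
```

Request:
arm_command --rows '[[[0,0,0.01],[0,0,0]],[[0,0,0.02],[0,0,0]],[[0,0,0.028],[0,0,0]],[[0,0,0.032],[0,0,0]],[[0,0,0.032],[0,0,0]]]'

```text
clock: 3.75
position: [534.2, -198.2, 48.2]
ee_rot: [-0.0, 1.0, 0.0, 0.0]
contact_force: [0.1, 0.2, -0.1]
gripper_width: -0.2
grasp_force: 0.0
```

```bash
python3 - <<'E'
from h import *
a,_=arm.get_image('wrist'); b,_=arm.get_image('scene')
b=cv2.resize(b[190:350,220:400],(472,420),interpolation=2)
cv2.imwrite('pics/c2.png',cv2.resize(np.hstack([a[100:,150:450][:, :],cv2.resize(b,(360,320))]),None,fx=1.2,fy=1.2))
E
```

```text
(no output)
```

View pics/c2.png

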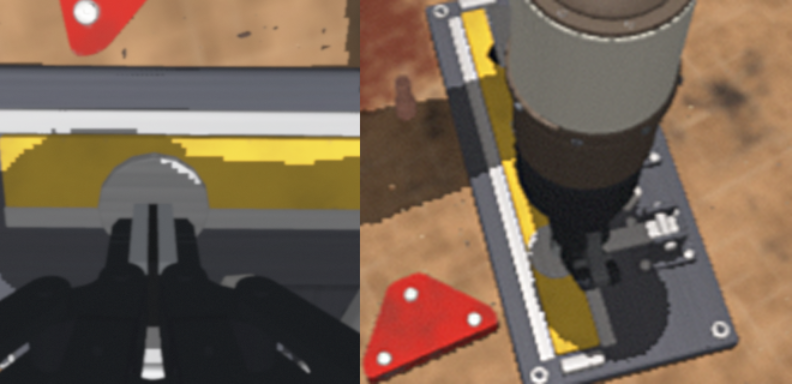

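The tips are on the round pad and it has come down almost to level. I'll keep pressing until the force rises.

Request:
arm_command --rows '[[[0,0,0.004],[0,0,0]],[[0,0,0.008],[0,0,0]],[[0,0,0.012],[0,0,0]],[[0,0,0.012],[0,0,0]]]'

```text
clock: 4.25
position: [535.0, -198.3, 48.0]
ee_rot: [-0.001, 1.0, -0.0, 0.001]
contact_force: [-3.3, 2.0, 15.5]
gripper_width: 0.0
grasp_force: 7.2
```

Request:
arm_command --rows '[[[0,0,0.006],[0,0,0]],[[0,0,0.01],[0,0,0]],[[0,0,0.01],[0,0,0]]]'

```text
clock: 4.55
position: [535.0, -198.4, 47.9]
ee_rot: [-0.001, 1.0, -0.001, 0.001]
contact_force: [-9.0, 5.2, 28.0]
gripper_width: -0.2
grasp_force: 13.9
```

Request:
arm_command --rows '[[[0,0,-0.1],[0,0,0]],[[0,0,-0.3],[0,0,0]],[[0,0.1,-0.32],[0,0,0]],[[-0.01,0.28,-0.32],[0,0,0]],[[-0.01,0.46,-0.32],[0,0,0]]]'

```text
clock: 5.05
position: [537.3, -82.4, 123.6]
ee_rot: [0.001, 1.0, 0.0, 0.001]
contact_force: [0.6, -0.2, -0.0]
gripper_width: 0.2
grasp_force: 0.0
```

Request:
arm_command --rows '[[[0,0.18,0],[0,0,0]],[[0,0.18,0],[0,0,0]],[[0,0.18,0],[0,0,0]]]'

```text
clock: 5.35
position: [536.8, -37.1, 123.0]
ee_rot: [-0.001, 1.0, 0.0, 0.0]
contact_force: [0.1, 0.1, -0.6]
gripper_width: 0.1
grasp_force: 0.0
```

```bash
python3 - <<'E'
from h import *
a,d=arm.get_image('wrist'); b,_=arm.get_image('scene')
s=arm.read_state();print(s['clock'],s['position'],s['contact_force'])
b=cv2.resize(b[190:350,220:400],(360,320),interpolation=2)
cv2.imwrite('pics/c3.png',cv2.resize(np.hstack([a[100:,100:450],b]),None,fx=1.1,fy=1.1))
E
```

```text
5.45 [536.56985305 -38.74857564 122.88335804] [ 0.07758198 -1.25797606  0.40690898]
```

View pics/c3.png

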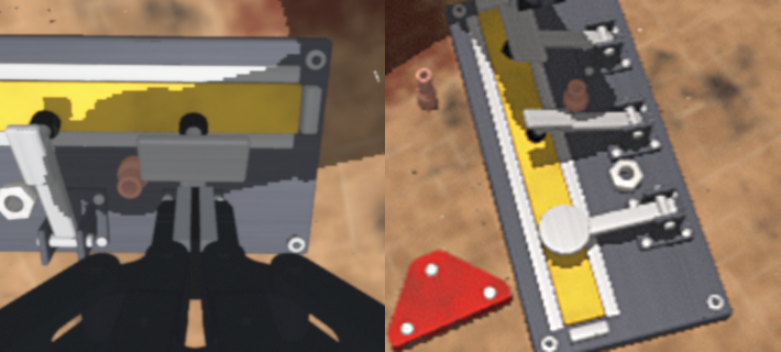

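Round latch is level. The fingers line up with the wide pad, with the short cup well clear to the side.

Request:
arm_command --rows '[[[0.012,0,0.08],[0,0,0]],[[0.012,0,0.14],[0,0,0]],[[0.012,0,0.18],[0,0,0]],[[0.012,0,0.21],[0,0,0]],[[0.012,0,0.24],[0,0,0]]]'

```text
clock: 5.95
position: [533.5, -39.1, 63.0]
ee_rot: [0.0, 1.0, -0.0, -0.0]
contact_force: [-2.1, 0.1, 3.3]
gripper_width: 0.2
grasp_force: 1.9
```

Request:
arm_command --rows '[[[0,0,0.03],[0,0,0]],[[0,0,0.05],[0,0,0]],[[0,0,0.064],[0,0,0]],[[0,0,0.072],[0,0,0]],[[0,0,0.072],[0,0,0]]]'

```text
clock: 6.45
position: [532.7, -38.7, 47.9]
ee_rot: [-0.001, 1.0, -0.001, -0.001]
contact_force: [-9.9, -0.1, 24.2]
gripper_width: 0.3
grasp_force: 12.2
```

Request:
arm_command --rows '[[[0,0,0.003],[0,0,0]],[[0,0,0.003],[0,0,0]],[[0,0,0.003],[0,0,0]]]'

```text
clock: 6.75
position: [532.7, -38.7, 47.9]
ee_rot: [-0.001, 1.0, -0.001, -0.001]
contact_force: [-11.8, 0.8, 28.7]
gripper_width: 0.0
grasp_force: 14.3
```

Request:
arm_command --rows '[[[0,0,-0.1],[0,0,0]],[[0,0,-0.3],[0,0,0]],[[-0.004,-0.1,-0.32],[0,0,0]],[[-0.004,-0.27,-0.32],[0,0,0]],[[-0.004,-0.316,-0.32],[0,0,0]]]'

```text
clock: 7.25
position: [535.3, -119.2, 124.6]
ee_rot: [0.001, 1.0, 0.0, 0.002]
contact_force: [-0.5, 0.1, -0.5]
gripper_width: -0.4
grasp_force: 0.0
```

Request:
arm_command --rows '[[[0,0,0],[0,0,0]],[[0,0,0],[0,0,0]]]'

```text
clock: 7.45
position: [534.7, -117.1, 123.7]
ee_rot: [-0.0, 1.0, 0.0, 0.0]
contact_force: [0.3, 0.3, 0.1]
gripper_width: -0.2
grasp_force: 0.0
```

```bash
python3 - <<'E'
from h import *
a,d=arm.get_image('wrist'); b,_=arm.get_image('scene')
s=arm.read_state();print(s['clock'],s['position'],s['contact_force'])
b=cv2.resize(b[160:340,220:400],(360,320),interpolation=2)
cv2.imwrite('pics/c4.png',cv2.resize(np.hstack([a[100:,100:450],b]),None,fx=1.1,fy=1.1))
E
```

```text
7.55 [ 534.68518245 -116.53274352  123.89920907] [-0.37215529  0.24297926  0.60555078]
```

View pics/c4.png

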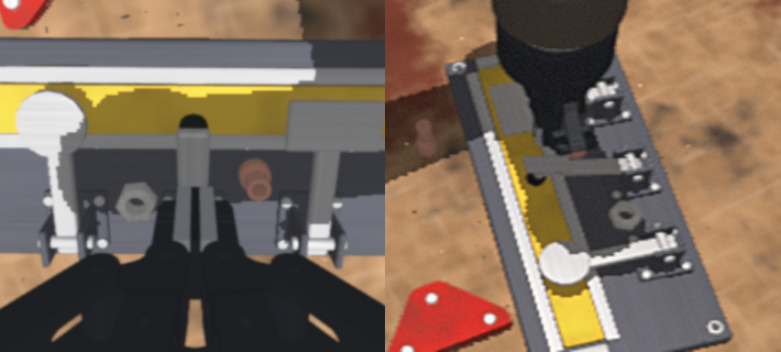

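Both are level, and the fingers sit centred over the narrow pad. The tips never go below the cup's top (38 mm).

Request:
arm_command --rows '[[[0.004,-0.004,0.08],[0,0,0]],[[0.004,-0.004,0.14],[0,0,0]],[[0.004,-0.004,0.18],[0,0,0]],[[0.004,-0.004,0.21],[0,0,0]],[[0.004,-0.004,0.24],[0,0,0]]]'

```text
clock: 8.05
position: [533.7, -118.0, 64.4]
ee_rot: [-0.001, 1.0, -0.0, 0.0]
contact_force: [-1.9, 0.8, 4.5]
gripper_width: 0.0
grasp_force: 1.9
```

Request:
arm_command --rows '[[[0,0,0.03],[0,0,0]],[[0,0,0.05],[0,0,0]],[[0,0,0.064],[0,0,0]],[[0,0,0.075],[0,0,0]],[[0,0,0.075],[0,0,0]]]'

```text
clock: 8.55
position: [532.8, -118.3, 48.0]
ee_rot: [-0.001, 1.0, -0.0, -0.001]
contact_force: [-9.2, 4.1, 20.2]
gripper_width: 0.1
grasp_force: 10.3
```

Request:
arm_command --rows '[[[0,0,0.006],[0,0,0]],[[0,0,0.008],[0,0,0]],[[0,0,0.008],[0,0,0]]]'

```text
clock: 8.85
position: [532.8, -118.3, 47.9]
ee_rot: [-0.001, 1.0, -0.0, -0.0]
contact_force: [-13.6, 5.9, 32.5]
gripper_width: 0.2
grasp_force: 16.0
```

Request:
arm_command --rows '[[[0,0,-0.1],[0,0,0]],[[0,0,-0.3],[0,0,0]],[[0,0,-0.5],[0,0,0]],[[0.1,-0.1,-0.7],[0,0,0]],[[0.2,-0.2,-0.8],[0,0,0]]]'

```text
clock: 9.35
position: [487.7, -166.2, 243.9]
ee_rot: [-0.002, 1.0, -0.0, 0.003]
contact_force: [1.4, -1.1, 1.0]
gripper_width: 0.2
grasp_force: 0.0
```

Request:
arm_command --rows '[[[0.1,-0.15,0],[0,0,0]],[[0.2,-0.3,0],[0,0,0]],[[0.3,-0.45,0],[0,0,0]],[[0.4,-0.6,0],[0,0,0]],[[0.5,-0.75,0],[0,0,0]]]'

```text
clock: 9.85
position: [360.4, -355.5, 241.1]
ee_rot: [-0.0, 1.0, -0.001, 0.001]
contact_force: [0.4, 0.5, 0.7]
gripper_width: 0.3
grasp_force: 0.0
```

```bash
python3 - <<'E'
from h import *
b,d=arm.get_image('scene'); a,e=arm.get_image('top')
cv2.imwrite('pics/f.png',np.hstack([cv2.resize(b[150:370,180:420],(436,400)),cv2.resize(a[150:270,240:400],(360,270))[:,:].repeat(1,0) if 0 else cv2.copyMakeBorder(cv2.resize(a[150:270,240:400],(360,270)),0,130,0,0,0)]))
ci=arm.camera_info('scene')
for q in ['round_pad','wide_pad','narrow_pad']:
    for r in arm.spot_in('scene',q)[:1]:
        u,v=map(int,r['position']); print(q,round(r['score'],2),world('scene',(u,v),np.median(d[v-2:v+3,u-2:u+3])).round())
s=arm.read_state();print(s['clock'],s['position'],s['contact_force'])
E
```

```text
round_pad 0.87 [ 541. -195.   48.]
wide_pad 0.96 [539. -39.  49.]
narrow_pad 0.78 [ 550. -122.   43.]
10.1 [ 361.15924649 -354.03016084  240.74245622] [0.18654601 0.41610868 0.3482809 ]
```

View pics/f.png

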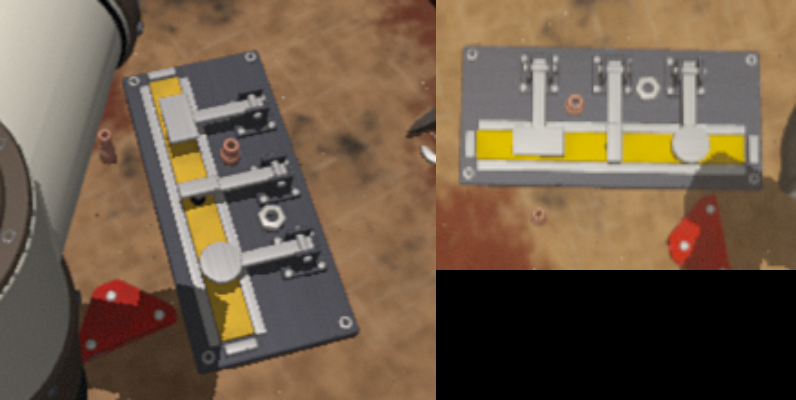

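All three latches are level (pads at about 48 mm) and the loose parts haven't moved.

```bash
python3 -c "
from bench import arm
print(arm.job_done())"
```

```text
the job is handed in; nothing more can be done
None
```

I pressed the latches home in the order round, wide, narrow; each stopped firmly at about 48 mm under roughly 30 N, the loose parts look unmoved, and the job is handed in (no verdict came back).

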